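# Carry a free-rolling model car on its tray to the riser

### The job

The red model car stands unlocked on the tracks of its display tray and has rolled towards one end. Lift the tray by its handle and carry it over to the riser; holding it in the air a few centimetres above the cork mat, bring the car over the brass plate in the middle by tilting the tray slightly and keep its middle over the plate for a good five seconds; then set the tray down gently on the mat, centred and in line with it, and let go, with the car standing still near the middle. Never let the car run into an end stop, keep the tray close to level, do not touch the car, and leave everything else on the desk where it is.

Things in the scene. Friction and masses are not known exactly. Their poses are not given: they have to be found in the camera images.
- tray: wooden display tray of a model car with a small arched handle over its middle, 110 mm wide (its x) and 360 mm long (its y), nominal mass 0.5 kg without the car. Origin: centre of its underside, z up. It stands on four 6 mm feet; the top of the board is 20 mm above the origin, with two wheel tracks along y and a rubber stop 16 mm high at each end
- tray_mid (a point): middle of the tray's board, on its top face 20 mm above the tray's origin: the middle of a brass plate that spans the board and reaches 30 mm either way along y
- tray_grip (a point): middle of the handle's crossbar, 120 mm above the tray's origin. The bar runs along the tray's x, is 110 mm long, 16 mm wide (along y) and 24 mm high, on two posts at x = +49 and -49 mm; take it here with the fingers closing along the tray's y axis. The car (top 61 mm above the tray's origin) passes below the bar with 47 mm to spare
- car (a joint): where the model car stands on its tracks: 0 = its middle over the middle of the brass plate, growing along the tray's +y, in m; it meets the end stops at +0.112 and -0.112. Its wheels roll almost freely: acceleration along the tray = 9.81 x downhill slope - acceleration of the tray - 0.24 /s x its speed; dry friction is negligible (a slope of 0.0002 rad)
- car_mid (a point): middle of the red model car with a white stripe, 110 mm long (along the tray's y), 44 mm wide, 39 mm high, nominal mass 0.25 kg; point 36 mm above the tray's origin. The car cannot leave its tracks
- riser: black desk riser, 180 mm (its x) by 420 mm (its y), fixed to the desk, top 50 mm above the desk; origin at the centre of its underside. It stands on the left or the right, the tray on the other side
- mat (a point): centre of the cork mat on top of the riser, 120 x 370 mm with its long side along the riser's y, at the height of the riser's top (50 mm): the place for the tray
- mug: bystander: white ceramic mug, 80 mm across, 90 mm high, at the far edge of the desk; origin at the centre of its underside
- stapler: bystander: red and black stapler, 140 mm long, 46 mm high, at the far left; origin at the centre of its underside
- pen_tray: bystander: empty dark steel pen tray lying on the desk between the mug and the robot, 200 x 50 x 18 mm; origin at the centre of its underside

How it is judged:
By the outcome, as a careful person would: the job done as asked, in the order asked, and still so for the second after the job is handed in, with the robot touching nothing.
It also fails if it takes over 72 s, if anything falls off the work surface, if the arm or the gripper's body presses on something with over 40 N, if the wrist force passes 120 N, or if a joint passes its speed limit or range.

### The arm

A 6-joint arm with a two-finger parallel gripper is mounted at the origin on the work surface. World frame = base frame: x ahead of the robot, y to its left, z up, the work surface at z = 0. Lengths are in m, angles in rad, forces in N, time in s.
With the tool pointing down it reaches from about 0.25 to 0.725 m from the base axis. Payload 9.7 kg.
Tool frame: the origin (TCP) lies midway between the tips of the shut fingers; the grasp point (between the pads) lies 19 mm behind it; z points along the fingers, y is the line along which they close (so a half turn about z gives the same grasp; the last joint's range is limited). The gripper opens to 85 mm and grips with 20 to 120 N. Pads are 22 mm wide; open, the fingers measure 114 mm over their backs; the gripper's body (76 mm by 85 mm) begins 54 mm behind the grasp point. The pads swing forward as they close: fully open they stand 13 mm farther back than shut.
Start: joints at [1.31, 0.087, 0.176, 1.66, 0, 1.571], TCP at [0.142, 0.531, 0.2] pointing down, gripper open.
Joint ranges: [-3.13, 3.13], [-0.85, 1.81], [-1.15, 1.24], [-2.2, 2.28], [-1.44, 1.52], [-3.14, 3.14]. Speed limits (rad/s): [2.22, 2.22, 2.57, 3.14, 3.14, 3.14].

### API

Orientations are given as [roll, pitch, yaw] about the fixed x, y, z axes, in that order (R = Rz(yaw) Ry(pitch) Rx(roll)).
In Python, from workcell import bot gives the robot as it stands. The module is installed in compiled form; this text tells all that it offers.
- The arm moves only by the shell command python3 -m inch 'ROWS' [OPENING] [FORCE]. ROWS is JSON, a list of rows, each an object of numbers: "dx", "dy", "dz": the shift along the tool's x, y, z in units of 10 cm (1.0 is 10 cm); "spin": the turn about the tool's z in units of 1.5 rad (1.0 is 1.5 rad). A call has 1 to 20 rows; each row shifts and turns the commanded pose from where the row before left it, along the tool's axes as they then stand; what a row does not reach is not made up. A row lasts 1/8 s, in which the tool goes at most 62.5 mm and 10.7 degrees, less where a joint would pass 70% of its speed; a pose out of reach is approached as far as the arm can. A call with a number of a shift or a turn outside -1 to 1 is refused whole. A call with a gripper value outside its range is refused whole. OPENING is the closure, from 0 (fully open) to 1 (shut), set as the call begins (- or left out, the last holds). The fingers move at their own pace and stop on an object; FORCE is the grip in N (left out, the last holds). Time passes only in rows, so rows that do not move let the fingers close. It gives the time, the measured TCP pose, the force, the opening and the grip force at its end, in the units of the state.
- bot.state(): the state, without advancing time (a new reading comes with each control period).
- bot.capture(name): name is "scene" or "top" or "wrist"; returns the picture (480x640x3 uint8, red, green, blue); there is no depth.
- bot.camera_info(name): a dict with "vfov" (degrees; the focal length in pixels is half the picture's height over the tangent of half this angle, whatever the lens; pixels are square), "cx", "cy" (the principal point, pixels), "distortion" ([k1, k2, p1, p2, k3] as OpenCV has them; the pictures are not rectified), "pose" (4x4, takes a point from camera to world coordinates). Camera axes: x right, y down, z forward; pixel columns grow to the right and rows downward; lengths in m; the calibration is good to about 2 mm. A picture is of the moment at which its call begins: read the wrist's pose just before it. camera_info takes no time and is no camera call; for the wrist camera it gives the pose at the moment of the call.
- bot.finish_job(): hands the job in; it is judged then, once.
The state is a dict: "clock": time; "joint_positions": joint angles; "joint_velocities": joint speeds; "tau": joint torques, N m; "position": TCP position; "eef_rot": TCP orientation; "wrist_force": force on the tool from outside, world axes, zero at the start; "wrist_torque": the same for the moment, N m; "width": finger opening in m; "grip_force": force on a finger pad.
Only numpy, scipy, OpenCV 4.12 (cv2) and the standard library are available. Lean on these libraries where they do the work, as an engineer would, in place of code of your own. Each camera call takes 0.05 s, during which the arm holds its last target. There are 200 camera calls.

## Working session

There is one attempt and no reset: what is moved stays moved. The work goes in short steps, Python scripts to look and compute and a shell command to move; the robot and the scene stay as the last step left them, time stands still between calls to the robot, and variables do not carry over. Pictures are saved under pics/ and viewed, at most 10 in all, crops included, and the job is handed in when it is done.

```bash
mkdir -p pics; ls
python3 - <<'E'
from workcell import bot
import cv2,numpy as np
s=bot.state()
for k,v in s.items(): print(k,np.round(v,4).tolist())
for n in("top","scene"):
    i=bot.camera_info(n); print(n,i['vfov'],i['cx'],i['cy'],i['distortion'],np.round(i['pose'],4).tolist())
    cv2.imwrite(f"pics/{n}0.png",bot.capture(n)[:,:,::-1])
E
```

```text
pics
clock 0.0
joint_positions [1.31, 0.0875, 0.1751, 1.6598, 0.0, 1.5708]
joint_velocities [0.0001, 0.0006, -0.0013, -0.0005, -0.0008, -0.0005]
tau [-0.0007, -52.0386, 46.4802, 0.0165, 0.0, 0.0]
position [0.1418, 0.5311, 0.1991]
eef_rot [-3.1403, -0.0, 2.8808]
wrist_force [0.5181, 0.0196, 0.157]
wrist_torque [0.0164, -0.0271, -0.0124]
grip_force 0.0
width 0.0853
top 44.50926081564684 322.361428091393 237.89444384926693 [-0.17024761  0.          0.          0.          0.        ] [[0.0184, -0.9962, 0.0856, 0.5712], [-0.9998, -0.0182, 0.0025, 0.004], [-0.0009, -0.0856, -0.9963, 1.054], [0.0, 0.0, 0.0, 1.0]]
scene 46.624096753352504 320.2132798922455 238.92777720590362 [-0.00731475  0.          0.          0.          0.        ] [[0.0093, 0.6662, -0.7457, 1.3099], [0.9999, -0.0134, 0.0005, -0.0033], [-0.0097, -0.7456, -0.6663, 0.7082], [0.0, 0.0, 0.0, 1.0]]
```

View pics/top0.png

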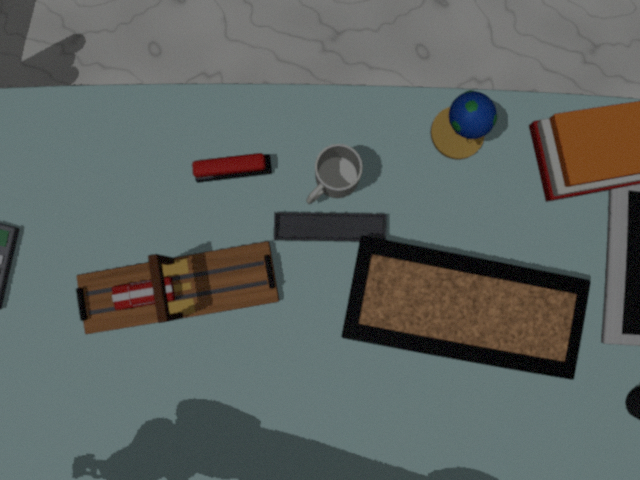

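View pics/scene0.png

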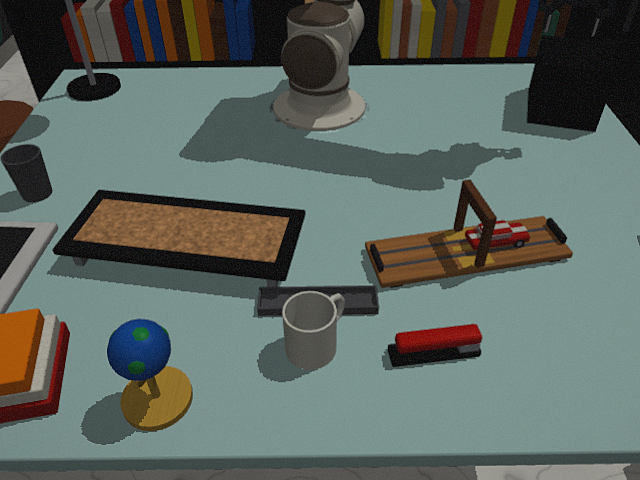

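```bash
cat > lib.py <<'E'
from workcell import bot
import cv2,numpy as np
def grab(n):
    i=bot.camera_info(n); return bot.capture(n),i
def ray(i,px):
    f=240/np.tan(np.radians(i['vfov'])/2); K=np.array([[f,0,i['cx']],[0,f,i['cy']],[0,0,1.]])
    u=cv2.undistortPoints(np.array(px,float).reshape(-1,1,2),K,np.array(i['distortion']))[:,0]
    P=np.array(i['pose']); d=np.c_[u,np.ones(len(u))]@P[:3,:3].T
    return P[:3,3],d
def plane(i,px,z):
    o,d=ray(i,px); return o+d*((z-o[2])/d[:,2])[:,None]
def project(i,X):
    f=240/np.tan(np.radians(i['vfov'])/2); K=np.array([[f,0,i['cx']],[0,f,i['cy']],[0,0,1.]])
    W=np.linalg.inv(np.array(i['pose'])); 
    return cv2.projectPoints(np.array(X,float).reshape(-1,3),cv2.Rodrigues(W[:3,:3])[0],W[:3,3],K,np.array(i['distortion']))[0][:,0]
def tri(i1,p1,i2,p2):
    o1,d1=ray(i1,[p1]);o2,d2=ray(i2,[p2]);d1=d1[0];d2=d2[0]
    t=np.linalg.lstsq(np.c_[d1,-d2],o2-o1,rcond=None)[0]
    a,b=o1+t[0]*d1,o2+t[1]*d2
    return (a+b)/2,np.linalg.norm(a-b)
def big(m):
    c=cv2.findContours(m.astype(np.uint8),cv2.RETR_EXTERNAL,cv2.CHAIN_APPROX_NONE)[0]
    return max(c,key=cv2.contourArea)
E
python3 - <<'E'
from lib import *
out=[]
for n,box in(("top",(60,230,290,340)),("scene",(355,170,580,290))):
    im=cv2.imread(f"pics/{n}0.png"); x0,y0,x1,y1=box
    hsv=cv2.cvtColor(im,cv2.COLOR_BGR2HSV)
    out.append(cv2.resize(im[y0:y1,x0:x1],None,fx=3.4,fy=3.4,interpolation=cv2.INTER_NEAREST)[:, :780])
    pts={'top':[(159,258),(161,290),(120,280),(82,300),(185,270),(250,260)],'scene':[(478,200),(460,210),(485,240),(400,250),(455,240),(510,235)]}[n]
    for p in pts: print(n,p,hsv[p[1],p[0]])
    i=bot.camera_info(n)
    m=cv2.inRange(hsv,(8,60,80),(25,255,255)); 
    mm=np.zeros_like(m); 
    if n=='top': mm[230:390,340:600]=255
    else: mm[180:290,50:310]=255
    c=big(cv2.morphologyEx(m&mm,cv2.MORPH_CLOSE,np.ones((5,5)))); 
    q=cv2.approxPolyDP(c,10,True)[:,0]; print(n,"mat poly",q.tolist())
    print(np.round(plane(i,q,.05),4).tolist())
w=max(o.shape[1] for o in out)
out=[cv2.copyMakeBorder(o,0,0,0,w-o.shape[1],cv2.BORDER_CONSTANT) for o in out]
cv2.imwrite("pics/tray.png",cv2.resize(np.vstack(out),None,fx=.75,fy=.75)[:600,:800])
E
```

```text
top (159, 258) [  0 255   3]
top (161, 290) [  8 152  42]
top (120, 280) [ 14 154  88]
top (82, 300) [ 26 223   8]
top (185, 270) [ 20 146 124]
top (250, 260) [ 14 140  93]
top mat poly [[372, 257], [360, 323], [564, 359], [575, 295]]
[[0.6262, -0.0792, 0.05], [0.5131, -0.0603, 0.05], [0.452, -0.4215, 0.05], [0.5645, -0.4414, 0.05]]
scene (478, 200) [ 12 146  70]
scene (460, 210) [ 18 103  37]
scene (485, 240) [179 156  36]
scene (400, 250) [108  58  66]
scene (455, 240) [ 12 123  91]
scene (510, 235) [ 0 36 70]
scene mat poly [[73, 239], [274, 261], [288, 217], [103, 199]]
[[0.5645, -0.4447, 0.05], [0.6279, -0.0819, 0.05], [0.5109, -0.0621, 0.05], [0.4483, -0.4237, 0.05]]
```

View pics/tray.png

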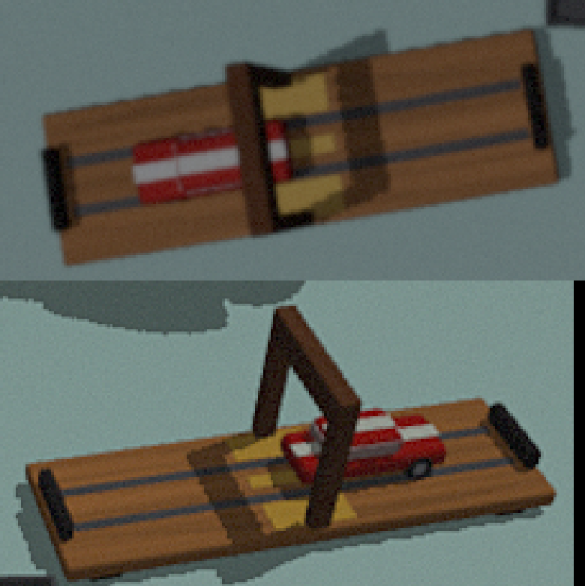

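Run:
```python
from lib import *
T,S=bot.camera_info("top"),bot.camera_info("scene")
tp=lambda a:np.array(a,float)/2.55+[60,230]
sp=lambda a:(np.array(a,float)-[0,280.5])/2.55+[355,170]
print("bar far/near/mid tri")
for a,b in(((240,65),(286,309)),((262,232),(347,404)),((251,148),(316,356))): print(np.round(np.r_[tri(T,tp(a),S,sp(b))],4))
# board top corners
ct=tp([(43,115),(530,30),(558,182),(67,265)]); cs=sp([(553,492),(70,573),(27,465),(480,400)])
cs=sp([(480,400),(27,465),(70,573),(553,492)])
for name,i,c in(("top",T,ct),("scene",S,cs)):
    P=plane(i,c,.02)
    print(name,np.round(P[:,:2],4).tolist(),P.mean(0).round(4))
im=cv2.imread("pics/top0.png");hsv=cv2.cvtColor(im,cv2.COLOR_BGR2HSV)
m=np.uint8(cv2.inRange(hsv[:,:,0],0,60)|cv2.inRange(hsv[:,:,0],150,180))&cv2.inRange(hsv[:,:,1],70,255)
k=np.zeros_like(m);k[225:345,60:290]=1
m=cv2.morphologyEx(m*k,cv2.MORPH_OPEN,np.ones((5,5)));c=big(m);r=cv2.minAreaRect(c);b=cv2.boxPoints(r)
P=plane(T,b,.02);print("minrect",np.round(P[:,:2],4).tolist(),P.mean(0),np.linalg.norm(P[1]-P[0]),np.linalg.norm(P[2]-P[1]))
for a,b in zip(ct,cs): print("tri",np.round(np.r_[tri(T,a,S,b)],4))
# car ends (white stripe/hood) at z~.04 in top view
for z in(.036,.05): print(plane(T,tp([(134,172),(290,150)]),z).round(4).tolist())
```

```text
bar far/near/mid tri
[0.6121 0.239  0.2031 0.0283]
[0.5105 0.3001 0.0378 0.0341]
[5.656e-01 2.667e-01 1.276e-01 2.000e-04]
top [[0.584, 0.452], [0.6514, 0.103], [0.5467, 0.0811], [0.4781, 0.4299]] [0.5651 0.2665 0.02  ]
scene [[0.4844, 0.4284], [0.5508, 0.0806], [0.6583, 0.1016], [0.5865, 0.4485]] [0.57   0.2648 0.02  ]
minrect [[0.598, 0.4569], [0.6608, 0.1024], [0.5446, 0.081], [0.479, 0.4321]] [0.57061862 0.26810151 0.02      ] 0.3600513746565806 0.11821529107548101
tri [0.5802 0.3959 0.1048 0.0358]
tri [0.6444 0.0825 0.1059 0.0246]
tri [ 0.5451  0.1049 -0.0993  0.0298]
tri [ 0.4723  0.4978 -0.0914  0.0418]
[[0.5461, 0.3761, 0.036], [0.5644, 0.2652, 0.036]]
[[0.5464, 0.371, 0.05], [0.5645, 0.2616, 0.05]]
```

```bash
python3 -m inch '[{"dx":-0.479,"dy":-0.146},{"dx":-0.479,"dy":-0.146},{"dx":-0.479,"dy":-0.146},{"dx":-0.479,"dy":-0.146},{"dx":-0.479,"dy":-0.146},{"dx":-0.479,"dy":-0.146},{"dx":-0.479,"dy":-0.146},{"dx":-0.479,"dy":-0.146},{"dx":-0.479,"dy":-0.146},{"dx":-0.479,"dy":-0.146},{"spin":-0.1},{"spin":-0.1},{"spin":-0.1},{}]' 0
python3 - <<'E'
from lib import *
s=bot.state();print(s['position'],s['eef_rot'],s['joint_positions'])
im,i=grab("wrist");cv2.imwrite("pics/w1.png",im[:,:,::-1]);np.save("w1pose.npy",i['pose']);print(i)
E
```

```text
[0.14173984 0.53115557 0.19913742] [-3.14036024e+00 -2.58249679e-05  2.88080019e+00] [1.31000620e+00 8.74047092e-02 1.75180683e-01 1.65980472e+00
 2.58278255e-05 1.57079863e+00]
{'vfov': 71.74482982777084, 'cx': 317.4436952216671, 'cy': 240.02997610015564, 'distortion': array([-0.01077816,  0.        ,  0.        ,  0.        ,  0.        ]), 'pose': array([[ 2.58426736e-01,  9.13986786e-01,  3.12799899e-01,
         6.13357937e-02],
       [ 9.66030575e-01, -2.44255281e-01, -8.44054901e-02,
         5.52985344e-01],
       [-7.42475565e-04,  3.23986901e-01, -9.46061275e-01,
         3.73388070e-01],
       [ 0.00000000e+00,  0.00000000e+00,  0.00000000e+00,
         1.00000000e+00]])}invalid input
```

View pics/w1.png

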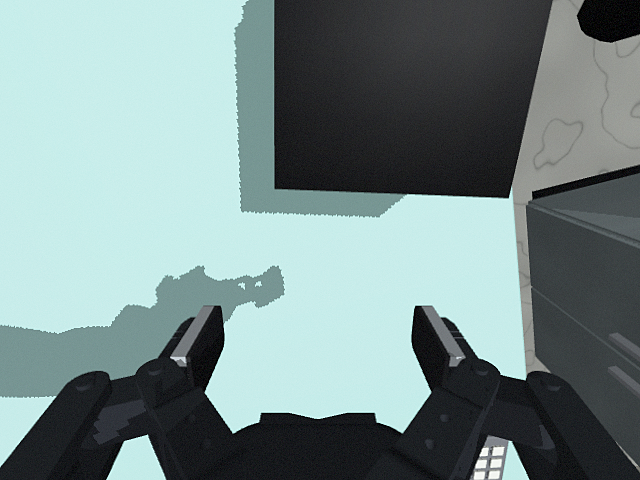

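```bash
python3 -m inch '[{"dx":-0.479,"dy":-0.146},{"dx":-0.479,"dy":-0.146},{"dx":-0.479,"dy":-0.146},{"dx":-0.479,"dy":-0.146},{"dx":-0.479,"dy":-0.146},{"dx":-0.479,"dy":-0.146},{"dx":-0.479,"dy":-0.146},{"dx":-0.479,"dy":-0.146},{"dx":-0.479,"dy":-0.146},{"dx":-0.479,"dy":-0.146},{"spin":-0.1},{"spin":-0.1},{"spin":-0.1},{"dx":0}]' 0
python3 - <<'E'
from lib import *
s=bot.state();print(s['position'],s['eef_rot'],s['joint_positions'])
im,i=grab("wrist");cv2.imwrite("pics/w2.png",im[:,:,::-1]);np.save("w2pose.npy",i['pose'])
E
```

```text
[0.14174384 0.53121934 0.19924679] [-3.14059227e+00 -2.27519633e-05  2.88080858e+00] [1.31003084e+00 8.73395131e-02 1.75323993e-01 1.65978119e+00
 2.27705380e-05 1.57081488e+00]invalid input
```

View pics/w2.png

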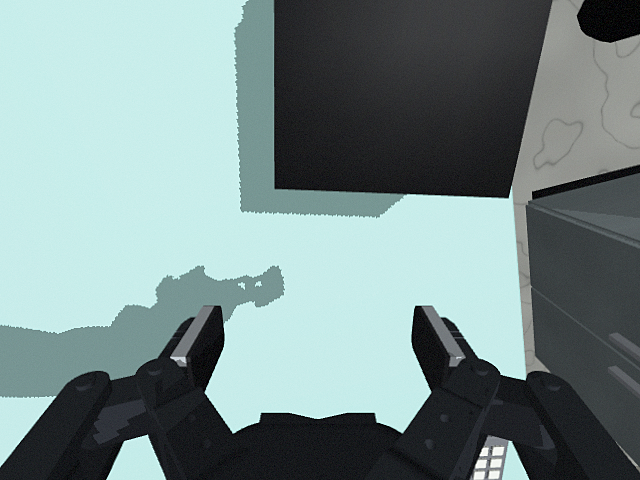

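```bash
python3 -m inch '[{"dx":-0.479,"dy":-0.146,"dz":0,"spin":0}]'; python3 -m inch -h | head
```

```text
clock: 0.32
position: [0.1832, 0.5056, 0.1991]
eef_rot: [-3.141, -0.0, 2.885]
wrist_force: [-0.0, -0.0, -0.3]
width: 0.0854
grip_force: 0.0invalid input: not JSON, or not a number
```

```bash
python3 -m inch '[{"dx":-0.479,"dy":-0.146},{"dx":-0.479,"dy":-0.146},{"dx":-0.479,"dy":-0.146},{"dx":-0.479,"dy":-0.146},{"dx":-0.479,"dy":-0.146},{"dx":-0.479,"dy":-0.146},{"dx":-0.479,"dy":-0.146},{"dx":-0.479,"dy":-0.146},{"dx":-0.479,"dy":-0.146},{"spin":-0.1},{"spin":-0.1},{"spin":-0.1},{"spin":0}]' || python3 -m inch '[{"dx":-0.479,"dy":-0.146,"dz":0,"spin":0},{"dx":-0.479,"dy":-0.146,"dz":0,"spin":0},{"dx":-0.479,"dy":-0.146,"dz":0,"spin":0},{"dx":-0.479,"dy":-0.146,"dz":0,"spin":0},{"dx":-0.479,"dy":-0.146,"dz":0,"spin":0},{"dx":-0.479,"dy":-0.146,"dz":0,"spin":0},{"dx":-0.479,"dy":-0.146,"dz":0,"spin":0},{"dx":-0.479,"dy":-0.146,"dz":0,"spin":0},{"dx":-0.479,"dy":-0.146,"dz":0,"spin":0},{"dx":0,"dy":0,"dz":0,"spin":-0.1},{"dx":0,"dy":0,"dz":0,"spin":-0.1},{"dx":0,"dy":0,"dz":0,"spin":-0.1},{"dx":0,"dy":0,"dz":0,"spin":0}]' 0
python3 - <<'E'
from lib import *
s=bot.state();print(s['clock'],s['position'],s['eef_rot'],s['joint_positions'])
im,i=grab("wrist");cv2.imwrite("pics/w3.png",im[:,:,::-1]);np.save("w3pose.npy",i['pose'])
E
```

```text
clock: 1.95
position: [0.567, 0.2668, 0.1995]
eef_rot: [-3.141, -0.0, -2.953]
wrist_force: [0.1, 0.1, -0.0]
width: 0.0855
grip_force: 0.0
1.95 [0.56695337 0.26675227 0.19950751] [-3.14148349e+00 -4.41965255e-04 -2.95349056e+00] [4.39769184e-01 2.79149158e-01 3.96256860e-01 1.68835926e+00
 4.32987722e-06 2.51667069e-01]invalid input
```

View w3.

View pics/w3.png

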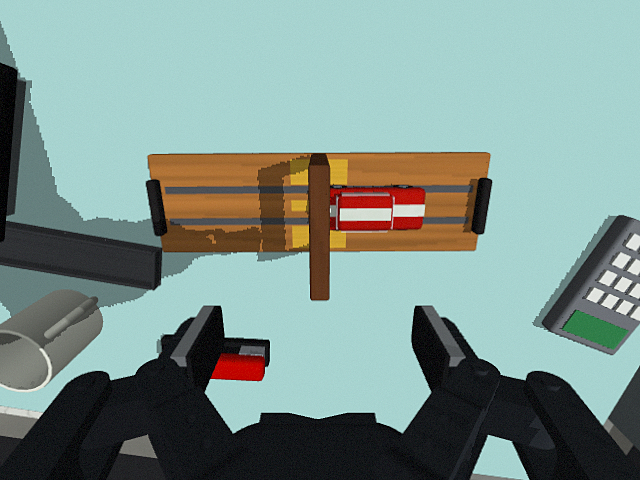

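Run:
```python
from lib import *
i=bot.camera_info("wrist");i['pose']=np.load("w3pose.npy")
im=cv2.imread("pics/w3.png");hsv=cv2.cvtColor(im,cv2.COLOR_BGR2HSV)
c=plane(i,[(148.5,154.5),(490,153),(475,250.5),(163,251)],.02);print(c.round(4).tolist())
C=c.mean(0);l=(c[1]+c[2]-c[0]-c[3])/2;w=(c[0]+c[1]-c[2]-c[3])/2
print("board",C,"L",np.linalg.norm(l),"W",np.linalg.norm(w),"yaw",np.degrees(np.arctan2(l[1],l[0])))
# bar edges columns
m=(hsv[:,:,2]<115)&(hsv[:,:,0]<16)&(hsv[:,:,1]>100)
for r in(180,200,240,260,270,280,290,295,298,300,303):
    x=np.where(m[r,295:340])[0]+295; print(r,(x.min(),x.max()) if len(x) else None,end=' ')
b=plane(i,[(319,154),(319.5,299.5)],.132);print("\nbar ends",b.round(4).tolist())
b=plane(i,[(319.5,240),(319.5,290)],.132);print(b.round(4).tolist())
red=((hsv[:,:,0]<6)|(hsv[:,:,0]>172))&(hsv[:,:,1]>150)&(hsv[:,:,2]>90)
k=np.zeros_like(red);k[170:240,320:470]=1
x=np.where((red&k).any(0))[0];print("red cols",x.min(),x.max())
p=plane(i,[(426,208),(332,210)],.036);print(p.round(4).tolist(),((p-C)@(l/np.linalg.norm(l))).round(4))
s=bot.state();print(s['position'])
```

```text
[[0.5446, 0.084, 0.02], [0.477, 0.432, 0.02], [0.583, 0.4531, 0.02], [0.65, 0.1031, 0.02]]
board [0.56362945 0.26805512 0.02      ] L 0.3554026924187666 W 0.10760011471116676 yaw 100.91190587407966
180 (np.int64(309), np.int64(329)) 200 (np.int64(309), np.int64(338)) 240 (np.int64(310), np.int64(328)) 260 (np.int64(310), np.int64(328)) 270 (np.int64(310), np.int64(328)) 280 (np.int64(310), np.int64(328)) 290 (np.int64(310), np.int64(328)) 295 (np.int64(310), np.int64(328)) 298 (np.int64(311), np.int64(328)) 300 None 303 None 
bar ends [[0.503, 0.2558, 0.132], [0.6168, 0.278, 0.132]]
[[0.5661, 0.2683, 0.132], [0.6083, 0.2764, 0.132]]
red cols 330 424
[[0.543, 0.3775, 0.036], [0.5634, 0.2816, 0.036]] [0.1114 0.0134]
[0.56692283 0.26680521 0.19955991]
```

```bash
python3 -m inch '[{"dx":0,"dy":0,"dz":0.4,"spin":0},{"dx":0,"dy":0,"dz":0.35,"spin":0},{"dx":0,"dy":0,"dz":0.15,"spin":0},{"dx":0,"dy":0,"dz":0.08,"spin":0},{"dx":0,"dy":0,"dz":0,"spin":0}]' 0; python3 -m inch '[{"dx":0,"dy":0,"dz":0,"spin":0},{"dx":0,"dy":0,"dz":0,"spin":0},{"dx":0,"dy":0,"dz":0,"spin":0},{"dx":0,"dy":0,"dz":0,"spin":0},{"dx":0,"dy":0,"dz":0,"spin":0},{"dx":0,"dy":0,"dz":0,"spin":0}]' 1 100
python3 - <<'E'
from lib import *
s=bot.state();print(s['clock'],s['position'],s['eef_rot'],s['wrist_force'],s['width'],s['grip_force'])
im,i=grab("wrist");cv2.imwrite("pics/w4.png",im[:,:,::-1])
E
```

```text
clock: 2.62
position: [0.5672, 0.2669, 0.1024]
eef_rot: [3.141, 0.001, -2.953]
wrist_force: [0.3, -0.1, -0.1]
width: 0.0854
grip_force: 0.0
clock: 3.38
position: [0.567, 0.2668, 0.1017]
eef_rot: [-3.142, -0.0, -2.952]
wrist_force: [-0.0, 1.3, 0.8]
width: -0.0
grip_force: 0.0
3.375 [0.56695748 0.26680287 0.10174007] [-3.14157824e+00 -8.82607574e-05 -2.95245838e+00] [-0.03618069  1.25908029  0.79550424] -1.8606002064845607e-05 0.0
```

View pics/w4.png

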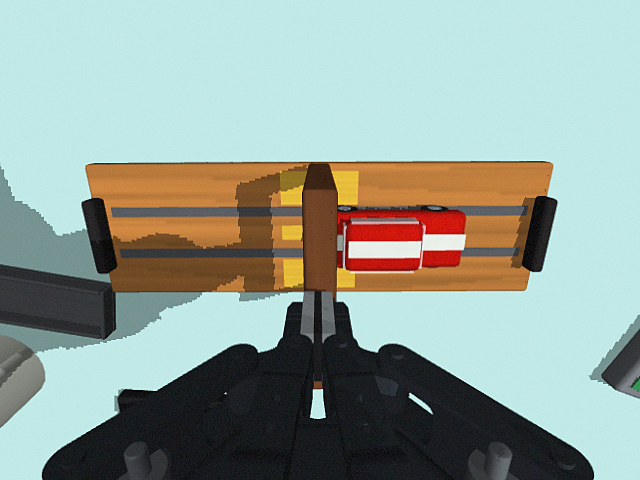

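Run:
```python
from lib import *
im=cv2.imread("pics/w4.png");cv2.imwrite("pics/w4z.png",cv2.resize(im[150:430,220:420],None,fx=2.1,fy=2.1,interpolation=cv2.INTER_CUBIC))
i=bot.camera_info("wrist");print(np.array(i['pose'])[:3,3]);s=bot.state();p=s['position']
u=np.array([np.cos(np.radians(11)),np.sin(np.radians(11)),0])
C=np.array([.565,.267,0])
for n,X in(("tcp",p),("grasp",p+[0,0,.019]),("bartop near",C-.055*u+[0,0,.132]),("bartop far",C+.055*u+[0,0,.132]),("barbot far",C+.055*u+[0,0,.108])): print(n,project(i,X))
# triangulate near end of bar top between w3 and w4
j=dict(i);j['pose']=np.load("w3pose.npy")
```

```text
[0.48515876 0.2511755  0.27599961]
tcp [[317.34152677 278.63267205]]
grasp [[317.34723282 294.37010676]]
bartop near [[318.18668837 190.28126043]]
bartop far [[318.72256012 391.16608462]]
barbot far [[318.56297769 361.68968169]]
```

View pics/w4z.png

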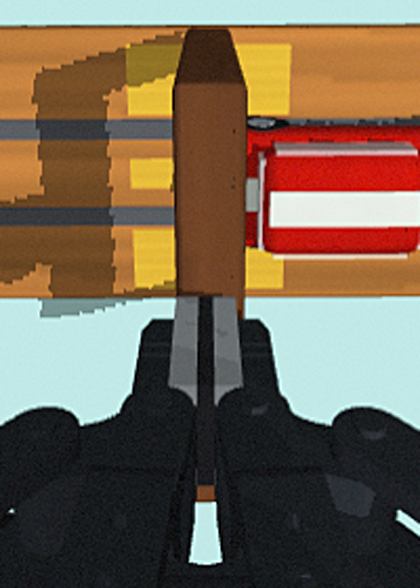

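```bash
python3 -m inch '[{"dx":0,"dy":0,"dz":0,"spin":0}]'; python3 -m inch '[{"dx":0,"dy":0,"dz":-0.05,"spin":0},{"dx":0,"dy":0,"dz":-0.05,"spin":0},{"dx":0,"dy":0,"dz":0,"spin":0}]'
python3 - <<'E'
from lib import *
s=bot.state();print(s['clock'],s['position'],s['eef_rot'],s['wrist_force'],s['wrist_torque'],s['width'],s['grip_force'])
im,i=grab("wrist");cv2.imwrite("pics/w5.png",im[:,:,::-1])
a=cv2.imread("pics/w4.png").astype(int);d=np.abs(a-im[:,:,::-1]).sum(2)
print("diff board region",d[165:290,90:300].mean(),"floor",d[20:150].mean())
E
```

```text
clock: 3.55
position: [0.567, 0.2668, 0.1018]
eef_rot: [-3.142, -0.0, -2.952]
wrist_force: [1.0, 1.1, -0.6]
width: 0.0
grip_force: 0.0
clock: 3.92
position: [0.5673, 0.267, 0.1126]
eef_rot: [3.141, 0.001, -2.952]
wrist_force: [0.4, 0.2, -0.4]
width: 0.0001
grip_force: 0.0
3.925 [0.56729619 0.26697176 0.11258218] [ 3.14129871e+00  1.12990791e-03 -2.95241160e+00] [ 0.36012029  0.16890941 -0.35414694] [ 0.00328607  0.00034212 -0.00332885] 0.0001176676168526067 0.0
diff board region 62.08011428571429 floor 4.253016826923077
```

```bash
python3 -m inch '[{"dx":0,"dy":0,"dz":0,"spin":0},{"dx":0,"dy":0,"dz":0,"spin":0},{"dx":0,"dy":0,"dz":0,"spin":0},{"dx":0,"dy":0,"dz":0,"spin":0},{"dx":0,"dy":0,"dz":0,"spin":0}]' 0; python3 -m inch '[{"dx":0,"dy":0,"dz":0.15,"spin":0},{"dx":0,"dy":0,"dz":0.15,"spin":0},{"dx":0,"dy":0,"dz":0.1,"spin":0},{"dx":0,"dy":0,"dz":0,"spin":0}]'; python3 -m inch '[{"dx":0,"dy":0,"dz":0,"spin":0},{"dx":0,"dy":0,"dz":0,"spin":0},{"dx":0,"dy":0,"dz":0,"spin":0},{"dx":0,"dy":0,"dz":0,"spin":0},{"dx":0,"dy":0,"dz":0,"spin":0},{"dx":0,"dy":0,"dz":0,"spin":0}]' 1 100
python3 - <<'E'
from lib import *
s=bot.state();print(s['clock'],s['position'],s['eef_rot'],s['wrist_force'],s['wrist_torque'],s['width'],s['grip_force'])
im,i=grab("wrist");cv2.imwrite("pics/w6.png",im[:,:,::-1])
E
```

```text
clock: 4.6
position: [0.567, 0.2668, 0.1117]
eef_rot: [-3.142, -0.0, -2.952]
wrist_force: [-0.3, 0.1, -0.1]
width: 0.0853
grip_force: 0.0
clock: 5.1
position: [0.5663, 0.2665, 0.0704]
eef_rot: [-3.141, -0.002, -2.952]
wrist_force: [-0.5, -0.7, 0.0]
width: 0.0857
grip_force: 0.0
clock: 5.85
position: [0.5672, 0.267, 0.0724]
eef_rot: [3.141, 0.001, -2.952]
wrist_force: [-0.7, 0.4, 5.3]
width: 0.0147
grip_force: 99.1
5.85 [0.56722747 0.2669657  0.07237372] [ 3.14130489e+00  9.12785248e-04 -2.95234762e+00] [-0.70972845  0.35790892  5.25111891] [0.02777025 0.08805449 0.07830011] 0.014675134252166308 99.11828398704529
```

```bash
cat > car.py <<'E'
from lib import *
T0=0.0718
def red(im):
    h=cv2.cvtColor(im,cv2.COLOR_RGB2HSV)
    return ((h[:,:,0]<6)|(h[:,:,0]>172))&(h[:,:,1]>130)&(h[:,:,2]>70)
def meas(save=None):
    st=bot.state(); im,i=grab("wrist"); m=red(im)
    m[:190]=0; m[290:]=0; m[:,:95]=0;m[:,545:]=0
    c=m.sum(0)>=8; x=np.where(c)[0]
    y=st['eef_rot'][2]; p=st['position']; u=np.array([np.sin(y),-np.cos(y),0]) # tool y in world
    r=np.where(m[:,x.max()-4])[0].mean()
    P=plane(i,[(x.min(),r),(x.max()+1,r)],p[2]-T0+.036)
    e=(P-p)@u
    if save: cv2.imwrite(save,im[:,:,::-1])
    return st['clock'],x.min(),x.max(),e
def show(n=1,save=None):
    for k in range(n):
        t,a,b,e=meas(save if k==0 else None)
        print(f"t {t:.2f} cols {a} {b} ends {e.round(4)} len {e[1]-e[0]:.4f} s: fromR {e[1]-.055:.4f} fromL {e[0]+.055:.4f} mid {e.mean():.4f}")
    s=bot.state();print("pos",s['position'].round(4),"rot",np.round(s['eef_rot'],4),"F",s['wrist_force'].round(1),"M",s['wrist_torque'].round(2),"w",round(s['width'],4),"j6",round(s['joint_positions'][5],2))
if __name__=="__main__":
    import sys; show(int(sys.argv[1]) if len(sys.argv)>1 else 1, sys.argv[2] if len(sys.argv)>2 else None)
E
python3 car.py 1
python3 -m inch '[{"dx":0,"dy":0,"dz":-0.04,"spin":0},{"dx":0,"dy":0,"dz":-0.08,"spin":0},{"dx":0,"dy":0,"dz":-0.08,"spin":0}]'; python3 car.py 1 pics/w7.png
```

```text
t 5.90 cols 338 483 ends [0.0138 0.1113] len 0.0975 s: fromR 0.0563 fromL 0.0688 mid 0.0625
pos [0.5672 0.267  0.0724] rot [ 3.1413e+00  1.0000e-03 -2.9524e+00] F [-0.2 -0.2  5.6] M [0.03 0.1  0.08] w 0.0146 j6 0.25
clock: 6.32
position: [0.5666, 0.2666, 0.0916]
eef_rot: [-3.141, -0.001, -2.952]
wrist_force: [0.0, 0.7, -7.1]
width: 0.0143
grip_force: 97.5
t 6.33 cols 339 485 ends [0.0144 0.1126] len 0.0982 s: fromR 0.0576 fromL 0.0694 mid 0.0635
pos [0.5672 0.2669 0.0931] rot [ 3.1415e+00  7.0000e-04 -2.9524e+00] F [-0.1  0.8 -6.3] M [-0.06 -0.11 -0.04] w 0.0144 j6 0.25
```

```bash
python3 -m inch '[{"dx":0,"dy":0.1,"dz":-0.1,"spin":0},{"dx":0,"dy":0.1,"dz":-0.1,"spin":0},{"dx":0,"dy":0.1,"dz":-0.1,"spin":0},{"dx":0,"dy":0.1,"dz":-0.1,"spin":0},{"dx":0,"dy":0.1,"dz":-0.1,"spin":0},{"dx":0,"dy":0.1,"dz":-0.1,"spin":0}]'; python3 car.py 4
```

```text
clock: 7.12
position: [0.5555, 0.3265, 0.1524]
eef_rot: [-3.142, -0.0, -2.952]
wrist_force: [0.9, 0.0, -8.6]
width: 0.0143
grip_force: 97.9
t 7.12 cols 250 416 ends [-0.0454  0.0673] len 0.1127 s: fromR 0.0123 fromL 0.0096 mid 0.0109
t 7.17 cols 251 417 ends [-0.0446  0.0679] len 0.1125 s: fromR 0.0129 fromL 0.0104 mid 0.0117
t 7.22 cols 254 420 ends [-0.0426  0.0699] len 0.1126 s: fromR 0.0149 fromL 0.0124 mid 0.0136
t 7.28 cols 257 424 ends [-0.0405  0.0724] len 0.1129 s: fromR 0.0174 fromL 0.0145 mid 0.0159
pos [0.5557 0.3259 0.1517] rot [-3.1414e+00  1.0000e-04 -2.9520e+00] F [ 0.4  0.2 -8.3] M [-0.06 -0.07  0.02] w 0.0142 j6 0.34
```

```bash
python3 -m inch '[{"dx":0.294,"dy":0.057,"dz":-0.05,"spin":0.02},{"dx":0.296,"dy":0.048,"dz":-0.05,"spin":0.02},{"dx":0.297,"dy":0.04,"dz":-0.05,"spin":0.02},{"dx":0.298,"dy":0.03,"dz":-0.05,"spin":0.02},{"dx":0.3,"dy":0.021,"dz":-0.05,"spin":0.02},{"dx":0.3,"dy":0.012,"dz":-0.05,"spin":0.028},{"dx":0.3,"dy":0,"dz":-0.05,"spin":0}]'; python3 car.py 4
```

```text
clock: 8.2
position: [0.3448, 0.3255, 0.1866]
eef_rot: [-3.141, -0.0, 3.137]
wrist_force: [0.0, 0.2, -7.0]
width: 0.0144
grip_force: 98.2
t 8.20 cols 250 416 ends [-0.0454  0.0674] len 0.1127 s: fromR 0.0124 fromL 0.0096 mid 0.0110
t 8.25 cols 250 416 ends [-0.0453  0.0673] len 0.1127 s: fromR 0.0123 fromL 0.0097 mid 0.0110
t 8.30 cols 249 415 ends [-0.046   0.0667] len 0.1127 s: fromR 0.0117 fromL 0.0090 mid 0.0103
t 8.35 cols 249 415 ends [-0.046   0.0667] len 0.1127 s: fromR 0.0117 fromL 0.0090 mid 0.0103
pos [0.3457 0.326  0.1869] rot [3.1413e+00 7.0000e-04 3.1392e+00] F [ 0.5  0.5 -8. ] M [-0.   -0.04 -0.01] w 0.0144 j6 0.76
```

```bash
python3 -m inch '[{"dx":0,"dy":0,"dz":0,"spin":0.02},{"dx":0,"dy":0,"dz":0,"spin":0.05},{"dx":0,"dy":0,"dz":0,"spin":0.05},{"dx":0,"dy":0,"dz":0,"spin":0.05},{"dx":0,"dy":0,"dz":0,"spin":0.05},{"dx":0,"dy":0,"dz":0,"spin":0.05},{"dx":0,"dy":0,"dz":0,"spin":0.05},{"dx":0,"dy":0,"dz":0,"spin":0.05},{"dx":0,"dy":0,"dz":0,"spin":0.05}]'; python3 car.py 3
```

```text
clock: 9.52
position: [0.3464, 0.3259, 0.1862]
eef_rot: [-3.141, -0.0, 2.504]
wrist_force: [-0.7, 0.1, -7.3]
width: 0.0143
grip_force: 98.1
t 9.53 cols 253 420 ends [-0.0431  0.0698] len 0.1129 s: fromR 0.0148 fromL 0.0119 mid 0.0134
t 9.57 cols 254 420 ends [-0.0426  0.0702] len 0.1128 s: fromR 0.0152 fromL 0.0124 mid 0.0138
t 9.62 cols 255 421 ends [-0.0419  0.0707] len 0.1126 s: fromR 0.0157 fromL 0.0131 mid 0.0144
pos [0.3462 0.326  0.1864] rot [-3.1409 -0.      2.5085] F [ 1.1 -0.5 -7.4] M [-0.05 -0.01  0.06] w 0.0143 j6 1.39
```

```bash
python3 -m inch '[{"dx":0,"dy":0.08,"dz":0,"spin":0.05},{"dx":0,"dy":0.08,"dz":0,"spin":0.05},{"dx":0,"dy":0.07,"dz":0,"spin":0.05},{"dx":0,"dy":0,"dz":0,"spin":0.05},{"dx":0,"dy":0,"dz":0,"spin":0.05},{"dx":0,"dy":0,"dz":0,"spin":0.05},{"dx":0,"dy":0,"dz":0,"spin":0.05},{"dx":0,"dy":0,"dz":0,"spin":0.05},{"dx":0,"dy":0,"dz":0,"spin":0.033}]'; python3 car.py 3
```

```text
clock: 10.8
position: [0.3609, 0.3435, 0.1865]
eef_rot: [-3.141, 0.0, 1.858]
wrist_force: [0.0, -0.2, -7.9]
width: 0.0142
grip_force: 98.2
t 10.80 cols 248 414 ends [-0.0465  0.0659] len 0.1124 s: fromR 0.0109 fromL 0.0085 mid 0.0097
t 10.85 cols 249 415 ends [-0.0459  0.0667] len 0.1126 s: fromR 0.0117 fromL 0.0091 mid 0.0104
t 10.90 cols 250 416 ends [-0.0452  0.0674] len 0.1126 s: fromR 0.0124 fromL 0.0098 mid 0.0111
pos [0.3608 0.3436 0.1866] rot [-3.1413e+00  2.0000e-04  1.8607e+00] F [-0.1 -0.3 -7.6] M [ 0.   -0.01  0.01] w 0.0144 j6 2.04
```

```bash
python3 -m inch '[{"dx":-0.2,"dy":0.1,"dz":0,"spin":0},{"dx":-0.4,"dy":0.1,"dz":0,"spin":0},{"dx":-0.4,"dy":0.1,"dz":0,"spin":0},{"dx":-0.4,"dy":0,"dz":0,"spin":0},{"dx":-0.4,"dy":0,"dz":0,"spin":0},{"dx":-0.4,"dy":0,"dz":0,"spin":0},{"dx":-0.4,"dy":0,"dz":0,"spin":0}]'; python3 car.py 2
```

```text
clock: 11.82
position: [0.4637, 0.1016, 0.1868]
eef_rot: [3.141, 0.0, 1.861]
wrist_force: [0.5, 0.5, -8.1]
width: 0.0145
grip_force: 98.2
t 11.82 cols 234 400 ends [-0.0562  0.0567] len 0.1129 s: fromR 0.0017 fromL -0.0012 mid 0.0003
t 11.88 cols 237 401 ends [-0.0544  0.0577] len 0.1121 s: fromR 0.0027 fromL 0.0006 mid 0.0016
pos [0.4642 0.0998 0.1867] rot [-3.1415e+00  1.5000e-03  1.8576e+00] F [-0.4  0.7 -7.5] M [-0.05 -0.03  0.01] w 0.0143 j6 1.5
```

```bash
python3 -m inch '[{"dx":-0.4,"dy":0.1,"dz":0,"spin":0},{"dx":-0.4,"dy":0.1,"dz":0,"spin":0},{"dx":-0.4,"dy":0.1,"dz":0,"spin":0},{"dx":-0.4,"dy":0,"dz":0,"spin":0},{"dx":-0.4,"dy":0,"dz":0,"spin":-0.05},{"dx":-0.399,"dy":-0.03,"dz":0,"spin":-0.05},{"dx":-0.395,"dy":-0.06,"dz":0,"spin":0},{"dx":-0.395,"dy":-0.06,"dz":0,"spin":0},{"dx":-0.38,"dy":-0.058,"dz":0,"spin":0}]'; python3 car.py 3
```

```text
clock: 13.05
position: [0.5944, -0.2333, 0.1864]
eef_rot: [-3.141, -0.0, 2.011]
wrist_force: [0.9, 0.4, -6.6]
width: 0.0145
grip_force: 98.1
t 13.05 cols 249 414 ends [-0.046   0.0662] len 0.1121 s: fromR 0.0112 fromL 0.0090 mid 0.0101
t 13.10 cols 251 415 ends [-0.0449  0.0671] len 0.1120 s: fromR 0.0121 fromL 0.0101 mid 0.0111
t 13.15 cols 249 415 ends [-0.0461  0.0669] len 0.1130 s: fromR 0.0119 fromL 0.0089 mid 0.0104
pos [ 0.5941 -0.2337  0.1855] rot [-3.1405e+00 -1.1000e-03  2.0086e+00] F [ 0.4  1.6 -8.1] M [ 0.25  0.14 -0.06] w 0.0144 j6 0.76
```

```bash
python3 -m inch '[{"dx":0,"dy":0.08,"dz":0,"spin":-0.05},{"dx":0,"dy":0.07,"dz":0,"spin":-0.05},{"dx":0,"dy":0,"dz":0,"spin":-0.05},{"dx":0,"dy":0,"dz":0,"spin":-0.05},{"dx":0,"dy":0,"dz":0,"spin":-0.05},{"dx":0,"dy":0,"dz":0,"spin":-0.05},{"dx":0,"dy":0,"dz":0,"spin":-0.05}]'; python3 car.py 3
```

```text
clock: 14.08
position: [0.6073, -0.2242, 0.1867]
eef_rot: [3.141, -0.001, 2.539]
wrist_force: [-0.6, -0.2, -7.9]
width: 0.014
grip_force: 98.4
t 14.07 cols 227 392 ends [-0.0611  0.0515] len 0.1127 s: fromR -0.0035 fromL -0.0061 mid -0.0048
t 14.12 cols 227 392 ends [-0.0612  0.0515] len 0.1127 s: fromR -0.0035 fromL -0.0062 mid -0.0048
t 14.18 cols 227 392 ends [-0.0611  0.0516] len 0.1127 s: fromR -0.0034 fromL -0.0061 mid -0.0048
pos [ 0.6073 -0.2244  0.1867] rot [ 3.1414e+00 -4.0000e-04  2.5346e+00] F [ 0.8 -0.2 -7.4] M [-0.   -0.03 -0.01] w 0.0144 j6 0.25
```

```bash
python3 -m inch '[{"dx":0,"dy":0,"dz":0,"spin":-0.05},{"dx":0,"dy":0,"dz":0,"spin":-0.05},{"dx":0,"dy":0,"dz":0,"spin":-0.05},{"dx":0,"dy":0,"dz":0,"spin":-0.05},{"dx":0,"dy":0,"dz":0,"spin":-0.05},{"dx":0,"dy":0,"dz":0,"spin":-0.043}]'; python3 car.py 3
```

```text
clock: 14.98
position: [0.6073, -0.2248, 0.1868]
eef_rot: [3.141, -0.0, 2.975]
wrist_force: [-0.3, -0.1, -8.4]
width: 0.0142
grip_force: 98.4
t 14.97 cols 224 389 ends [-0.0632  0.0494] len 0.1127 s: fromR -0.0056 fromL -0.0082 mid -0.0069
t 15.03 cols 224 389 ends [-0.0633  0.0494] len 0.1127 s: fromR -0.0056 fromL -0.0083 mid -0.0069
t 15.07 cols 224 389 ends [-0.0632  0.0494] len 0.1126 s: fromR -0.0056 fromL -0.0082 mid -0.0069
pos [ 0.6073 -0.2249  0.1868] rot [ 3.1414e+00 -1.0000e-04  2.9721e+00] F [ 0.2 -0.2 -7.9] M [ 0.09 -0.05 -0.06] w 0.0142 j6 -0.19
```

```bash
python3 -m inch '[{"dx":0.05,"dy":0,"dz":0.03,"spin":0},{"dx":0.12,"dy":0,"dz":0.06,"spin":0},{"dx":0.12,"dy":0,"dz":0.06,"spin":0},{"dx":0.12,"dy":0,"dz":0.06,"spin":0},{"dx":0.12,"dy":0,"dz":0.06,"spin":0},{"dx":0.07,"dy":0,"dz":0.05,"spin":0},{"dx":0.03,"dy":0,"dz":0.03,"spin":0}]'; python3 car.py 3
```

```text
clock: 16.0
position: [0.5448, -0.2146, 0.1516]
eef_rot: [3.142, 0.0, 2.973]
wrist_force: [0.4, -0.6, -7.9]
width: 0.0143
grip_force: 98.4
t 16.00 cols 218 384 ends [-0.0673  0.046 ] len 0.1133 s: fromR -0.0090 fromL -0.0123 mid -0.0107
t 16.05 cols 218 383 ends [-0.0673  0.0453] len 0.1127 s: fromR -0.0097 fromL -0.0123 mid -0.0110
t 16.10 cols 218 383 ends [-0.0673  0.0453] len 0.1127 s: fromR -0.0097 fromL -0.0123 mid -0.0110
pos [ 0.5452 -0.2148  0.1517] rot [3.1416e+00 1.0000e-04 2.9735e+00] F [ 0.3  0.4 -7.2] M [ 0.03 -0.06  0.03] w 0.0145 j6 -0.21
```

```bash
python3 -m inch '[{"dx":0,"dy":0,"dz":0,"spin":0},{"dx":0,"dy":0,"dz":0,"spin":0},{"dx":0,"dy":0,"dz":0,"spin":0},{"dx":0,"dy":0,"dz":0,"spin":0},{"dx":0,"dy":0,"dz":0,"spin":0},{"dx":0,"dy":0,"dz":0,"spin":0},{"dx":0,"dy":0,"dz":0,"spin":0},{"dx":0,"dy":0,"dz":0,"spin":0}]'; python3 car.py 3
```

```text
clock: 17.15
position: [0.5452, -0.2148, 0.1518]
eef_rot: [3.142, 0.0, 2.974]
wrist_force: [0.6, 0.6, -7.5]
width: 0.0144
grip_force: 98.4
t 17.15 cols 212 378 ends [-0.0714  0.0419] len 0.1133 s: fromR -0.0131 fromL -0.0164 mid -0.0147
t 17.20 cols 212 377 ends [-0.0714  0.0412] len 0.1127 s: fromR -0.0138 fromL -0.0164 mid -0.0151
t 17.25 cols 212 377 ends [-0.0714  0.0412] len 0.1127 s: fromR -0.0138 fromL -0.0164 mid -0.0151
pos [ 0.5452 -0.2148  0.1518] rot [-3.1416 -0.      2.9738] F [-1.   0.1 -7.5] M [ 0.07 -0.01 -0.01] w 0.0143 j6 -0.21
```

```bash
python3 -m inch '[{"dx":0,"dy":-0.08,"dz":0,"spin":0},{"dx":0,"dy":-0.08,"dz":0,"spin":0},{"dx":0,"dy":-0.04,"dz":0,"spin":0},{"dx":0,"dy":0,"dz":0,"spin":0},{"dx":0,"dy":0,"dz":0,"spin":0}]'; python3 car.py 3;  python3 -m inch '[{"dx":0,"dy":0,"dz":0,"spin":0},{"dx":0,"dy":0,"dz":0,"spin":0},{"dx":0,"dy":0,"dz":0,"spin":0},{"dx":0,"dy":0,"dz":0,"spin":0},{"dx":0,"dy":0,"dz":0,"spin":0},{"dx":0,"dy":0,"dz":0,"spin":0}]'; python3 car.py 2
```

```text
clock: 17.92
position: [0.5418, -0.2344, 0.1518]
eef_rot: [3.142, -0.0, 2.974]
wrist_force: [-0.3, 0.6, -8.6]
width: 0.0143
grip_force: 98.4
t 17.93 cols 234 399 ends [-0.0564  0.0562] len 0.1126 s: fromR 0.0012 fromL -0.0014 mid -0.0001
t 17.98 cols 233 398 ends [-0.0571  0.0555] len 0.1127 s: fromR 0.0005 fromL -0.0021 mid -0.0008
t 18.02 cols 233 398 ends [-0.0571  0.0555] len 0.1126 s: fromR 0.0005 fromL -0.0021 mid -0.0008
pos [ 0.5419 -0.2343  0.1518] rot [3.1415 0.     2.974 ] F [-0.2  0.2 -8.2] M [-0.03 -0.02 -0.03] w 0.0146 j6 -0.24
clock: 18.82
position: [0.5418, -0.2345, 0.1518]
eef_rot: [-3.142, 0.0, 2.974]
wrist_force: [0.4, 0.4, -7.1]
width: 0.0144
grip_force: 98.4
t 18.82 cols 228 393 ends [-0.0605  0.0521] len 0.1127 s: fromR -0.0029 fromL -0.0055 mid -0.0042
t 18.88 cols 228 393 ends [-0.0606  0.0521] len 0.1127 s: fromR -0.0029 fromL -0.0056 mid -0.0042
pos [ 0.5418 -0.2345  0.1518] rot [3.1416 0.     2.9737] F [ 0.1 -0.1 -8. ] M [-0.06 -0.02 -0.01] w 0.0143 j6 -0.24
```

```bash
python3 -m inch '[{"dx":0.01,"dy":-0.05,"dz":0,"spin":0},{"dx":0,"dy":-0.08,"dz":0,"spin":0},{"dx":0,"dy":-0.04,"dz":0,"spin":0},{"dx":0,"dy":0,"dz":0,"spin":0},{"dx":0,"dy":0,"dz":0,"spin":0}]'; python3 car.py 2;  python3 -m inch '[{"dx":0,"dy":0,"dz":0,"spin":0},{"dx":0,"dy":0,"dz":0,"spin":0},{"dx":0,"dy":0,"dz":0,"spin":0},{"dx":0,"dy":0,"dz":0,"spin":0},{"dx":0,"dy":0,"dz":0,"spin":0},{"dx":0,"dy":0,"dz":0,"spin":0},{"dx":0,"dy":0,"dz":0,"spin":0},{"dx":0,"dy":0,"dz":0,"spin":0}]'; python3 car.py 2
python3 - <<'E'
from lib import *
im,i=grab("top");cv2.imwrite("pics/top9.png",im[:,:,::-1])
s=bot.state()['position']
u=np.array([np.cos(np.radians(80.3)),np.sin(np.radians(80.3)),0]);n=np.array([-u[1],u[0],0])
E
```

```text
clock: 19.55
position: [0.538, -0.2511, 0.1518]
eef_rot: [3.141, -0.0, 2.974]
wrist_force: [-0.1, -1.2, -8.1]
width: 0.0142
grip_force: 98.4
t 19.55 cols 250 415 ends [-0.0455  0.067 ] len 0.1125 s: fromR 0.0120 fromL 0.0095 mid 0.0107
t 19.60 cols 249 415 ends [-0.0462  0.0669] len 0.1131 s: fromR 0.0119 fromL 0.0088 mid 0.0104
pos [ 0.538  -0.2509  0.1518] rot [ 3.1415 -0.      2.9739] F [ 0.5 -0.1 -7.1] M [-0.06 -0.02 -0.  ] w 0.0145 j6 -0.27
clock: 20.65
position: [0.538, -0.251, 0.1518]
eef_rot: [3.142, 0.0, 2.974]
wrist_force: [-0.7, 0.6, -6.7]
width: 0.0142
grip_force: 98.4
t 20.65 cols 251 416 ends [-0.0448  0.0675] len 0.1123 s: fromR 0.0125 fromL 0.0102 mid 0.0114
t 20.70 cols 251 416 ends [-0.0448  0.0676] len 0.1124 s: fromR 0.0126 fromL 0.0102 mid 0.0114
pos [ 0.538  -0.2511  0.1518] rot [ 3.1416 -0.      2.9737] F [-0.2  0.6 -7.4] M [-0.06 -0.02 -0.  ] w 0.0144 j6 -0.27
```

View pics/top9.png

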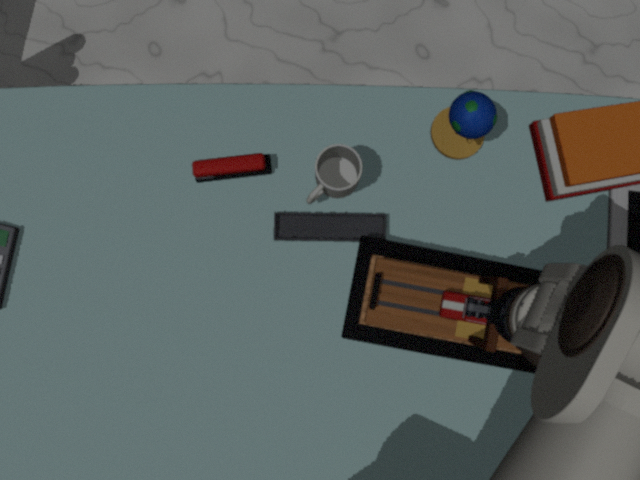

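```bash
python3 -m inch '[{"dx":0.2,"dy":0,"dz":0,"spin":0.02},{"dx":-0.2,"dy":0,"dz":0,"spin":-0.02},{"dx":0,"dy":0,"dz":0,"spin":0},{"dx":0,"dy":0,"dz":0,"spin":0}]'; python3 car.py 1;  python3 -m inch '[{"dx":0,"dy":0,"dz":0,"spin":0},{"dx":0,"dy":0,"dz":0,"spin":0},{"dx":0,"dy":0,"dz":0,"spin":0},{"dx":0,"dy":0,"dz":0,"spin":0},{"dx":0,"dy":0,"dz":0,"spin":0},{"dx":0,"dy":0,"dz":0,"spin":0}]'; python3 car.py 2
```

```text
clock: 21.3
position: [0.5377, -0.2516, 0.1517]
eef_rot: [3.141, -0.001, 2.974]
wrist_force: [0.3, 0.2, -7.7]
width: 0.0147
grip_force: 98.2
t 21.30 cols 248 414 ends [-0.0467  0.066 ] len 0.1127 s: fromR 0.0110 fromL 0.0083 mid 0.0097
pos [ 0.5376 -0.2516  0.1517] rot [ 3.1415e+00 -4.0000e-04  2.9735e+00] F [-0.3  0.3 -7.9] M [-0.06  0.01  0.04] w 0.014 j6 -0.27
clock: 22.1
position: [0.5379, -0.2516, 0.1518]
eef_rot: [3.142, -0.0, 2.974]
wrist_force: [0.0, -0.5, -8.3]
width: 0.0145
grip_force: 98.2
t 22.10 cols 239 405 ends [-0.0529  0.06  ] len 0.1129 s: fromR 0.0050 fromL 0.0021 mid 0.0036
t 22.15 cols 239 404 ends [-0.0529  0.0594] len 0.1123 s: fromR 0.0044 fromL 0.0021 mid 0.0033
pos [ 0.5379 -0.2516  0.1518] rot [ 3.1416 -0.      2.9738] F [ 0.5  0.2 -7.4] M [ 0.   -0.03 -0.03] w 0.0144 j6 -0.27
```

```bash
python3 -m inch '[{"dx":0.1,"dy":0,"dz":0,"spin":-0.02},{"dx":-0.1,"dy":0,"dz":0,"spin":0.02},{"dx":0,"dy":0,"dz":0,"spin":0},{"dx":0,"dy":0,"dz":0,"spin":0}]'; python3 car.py 1;  python3 -m inch '[{"dx":0,"dy":0,"dz":0,"spin":0},{"dx":0,"dy":0,"dz":0,"spin":0},{"dx":0,"dy":0,"dz":0,"spin":0},{"dx":0,"dy":0,"dz":0,"spin":0},{"dx":0,"dy":0,"dz":0,"spin":0},{"dx":0,"dy":0,"dz":0,"spin":0}]'; python3 car.py 2
```

```text
clock: 22.7
position: [0.5378, -0.2513, 0.1517]
eef_rot: [3.142, -0.0, 2.974]
wrist_force: [-0.8, -0.1, -7.4]
width: 0.0147
grip_force: 98.3
t 22.70 cols 236 402 ends [-0.0549  0.0581] len 0.1130 s: fromR 0.0031 fromL 0.0001 mid 0.0016
pos [ 0.5378 -0.2513  0.1517] rot [ 3.1415e+00 -3.0000e-04  2.9742e+00] F [ 0.7 -0.  -7.7] M [ 0.04 -0.05 -0.05] w 0.0146 j6 -0.27
clock: 23.5
position: [0.5379, -0.2514, 0.1518]
eef_rot: [-3.142, -0.0, 2.974]
wrist_force: [-0.8, 0.1, -7.8]
width: 0.0141
grip_force: 98.3
t 23.50 cols 235 401 ends [-0.0555  0.0573] len 0.1129 s: fromR 0.0023 fromL -0.0005 mid 0.0009
t 23.55 cols 235 400 ends [-0.0556  0.0567] len 0.1123 s: fromR 0.0017 fromL -0.0006 mid 0.0005
pos [ 0.5379 -0.2513  0.1518] rot [ 3.1416 -0.      2.9738] F [ 1.4  1.1 -7. ] M [ 0.01 -0.03 -0.04] w 0.0144 j6 -0.27
```

```bash
python3 -m inch '[{"dx":0,"dy":0,"dz":0,"spin":0},{"dx":0,"dy":0,"dz":0,"spin":0},{"dx":0,"dy":0,"dz":0,"spin":0},{"dx":0,"dy":0,"dz":0,"spin":0},{"dx":0,"dy":0,"dz":0,"spin":0},{"dx":0,"dy":0,"dz":0,"spin":0},{"dx":0,"dy":0,"dz":0,"spin":0},{"dx":0,"dy":0,"dz":0,"spin":0},{"dx":0,"dy":0,"dz":0,"spin":0},{"dx":0,"dy":0,"dz":0,"spin":0},{"dx":0,"dy":0,"dz":0,"spin":0},{"dx":0,"dy":0,"dz":0,"spin":0},{"dx":0,"dy":0,"dz":0,"spin":0},{"dx":0,"dy":0,"dz":0,"spin":0},{"dx":0,"dy":0,"dz":0,"spin":0},{"dx":0,"dy":0,"dz":0,"spin":0}]'; python3 car.py 1
```

```text
clock: 25.6
position: [0.5379, -0.2514, 0.1518]
eef_rot: [-3.142, -0.0, 2.974]
wrist_force: [0.2, 0.6, -7.8]
width: 0.0145
grip_force: 98.3
t 25.60 cols 221 387 ends [-0.0651  0.0479] len 0.1130 s: fromR -0.0071 fromL -0.0101 mid -0.0086
pos [ 0.5379 -0.2514  0.1518] rot [ 3.1416 -0.      2.9738] F [ 0.1 -0.1 -8.1] M [ 0.02 -0.01  0.05] w 0.0145 j6 -0.27
```

```bash
python3 -m inch '[{"dx":0,"dy":0,"dz":0,"spin":0},{"dx":0,"dy":0,"dz":0,"spin":0},{"dx":0,"dy":0,"dz":0,"spin":0},{"dx":0,"dy":0,"dz":0,"spin":0},{"dx":0,"dy":0,"dz":0,"spin":0},{"dx":0,"dy":0,"dz":0,"spin":0},{"dx":0,"dy":0,"dz":0,"spin":0},{"dx":0,"dy":0,"dz":0,"spin":0}]'; python3 car.py 2
```

```text
clock: 26.65
position: [0.538, -0.2514, 0.1518]
eef_rot: [-3.142, -0.0, 2.974]
wrist_force: [-0.4, -0.3, -8.6]
width: 0.0144
grip_force: 98.3
t 26.65 cols 210 376 ends [-0.0726  0.0405] len 0.1130 s: fromR -0.0145 fromL -0.0176 mid -0.0161
t 26.70 cols 209 375 ends [-0.0733  0.0398] len 0.1131 s: fromR -0.0152 fromL -0.0183 mid -0.0168
pos [ 0.538  -0.2514  0.1518] rot [-3.1416  0.      2.9738] F [-0.2 -0.4 -8.3] M [ 0.05 -0.03 -0.04] w 0.0144 j6 -0.27
```

```bash
python3 -m inch '[{"dx":0.2,"dy":0,"dz":0,"spin":-0.025},{"dx":-0.2,"dy":0,"dz":0,"spin":0.025},{"dx":0.2,"dy":0,"dz":0,"spin":-0.025},{"dx":-0.2,"dy":0,"dz":0,"spin":0.025},{"dx":0,"dy":0,"dz":0,"spin":0},{"dx":0,"dy":0,"dz":0,"spin":0}]'; python3 car.py 1;  python3 -m inch '[{"dx":0,"dy":0,"dz":0,"spin":0},{"dx":0,"dy":0,"dz":0,"spin":0},{"dx":0,"dy":0,"dz":0,"spin":0},{"dx":0,"dy":0,"dz":0,"spin":0}]'; python3 car.py 2
```

```text
clock: 27.5
position: [0.538, -0.2498, 0.1517]
eef_rot: [3.142, -0.0, 2.974]
wrist_force: [-1.7, -0.2, -6.5]
width: 0.0144
grip_force: 98.3
t 27.50 cols 211 377 ends [-0.0718  0.0411] len 0.1129 s: fromR -0.0139 fromL -0.0168 mid -0.0154
pos [ 0.5379 -0.2498  0.1517] rot [ 3.1415e+00 -4.0000e-04  2.9741e+00] F [ 0.2 -0.5 -8. ] M [ 0.06 -0.02  0.02] w 0.0145 j6 -0.27
clock: 28.05
position: [0.5381, -0.2499, 0.1518]
eef_rot: [3.142, 0.0, 2.974]
wrist_force: [-0.0, 0.0, -8.6]
width: 0.0145
grip_force: 98.3
t 28.05 cols 211 378 ends [-0.0717  0.0417] len 0.1135 s: fromR -0.0133 fromL -0.0167 mid -0.0150
t 28.10 cols 211 377 ends [-0.0718  0.0411] len 0.1129 s: fromR -0.0139 fromL -0.0168 mid -0.0154
pos [ 0.5382 -0.2499  0.1518] rot [-3.1416 -0.      2.9738] F [ 0.4  0.7 -7.3] M [ 0.04 -0.05 -0.01] w 0.0146 j6 -0.27
```

```bash
python3 -m inch '[{"dx":0.2,"dy":0,"dz":0,"spin":-0.025},{"dx":-0.2,"dy":0,"dz":0,"spin":0.025},{"dx":0.2,"dy":0,"dz":0,"spin":-0.025},{"dx":-0.2,"dy":-0.015,"dz":0,"spin":0.025},{"dx":0,"dy":0,"dz":0,"spin":0},{"dx":0,"dy":0,"dz":0,"spin":0}]'; python3 car.py 1;  python3 -m inch '[{"dx":0,"dy":0,"dz":0,"spin":0},{"dx":0,"dy":0,"dz":0,"spin":0},{"dx":0,"dy":0,"dz":0,"spin":0},{"dx":0,"dy":0,"dz":0,"spin":0}]'; python3 car.py 2
```

```text
clock: 28.9
position: [0.538, -0.2498, 0.1517]
eef_rot: [3.142, -0.001, 2.974]
wrist_force: [0.3, -0.3, -8.8]
width: 0.0141
grip_force: 98.3
t 28.90 cols 215 381 ends [-0.0691  0.0438] len 0.1129 s: fromR -0.0112 fromL -0.0141 mid -0.0126
pos [ 0.5379 -0.2498  0.1518] rot [ 3.1415e+00 -3.0000e-04  2.9742e+00] F [-0.8  0.1 -7.6] M [-0.03 -0.03 -0.  ] w 0.0143 j6 -0.27
clock: 29.45
position: [0.5382, -0.2499, 0.1518]
eef_rot: [-3.142, 0.0, 2.974]
wrist_force: [0.1, 0.3, -7.9]
width: 0.0143
grip_force: 98.3
t 29.45 cols 215 381 ends [-0.0691  0.0438] len 0.1128 s: fromR -0.0112 fromL -0.0141 mid -0.0127
t 29.50 cols 215 381 ends [-0.0691  0.0438] len 0.1129 s: fromR -0.0112 fromL -0.0141 mid -0.0127
pos [ 0.5382 -0.2499  0.1518] rot [-3.1416  0.      2.9738] F [-0.2  0.6 -7.6] M [-0.03 -0.02  0.02] w 0.0145 j6 -0.27
```

```bash
python3 -m inch '[{"dx":0.2,"dy":0,"dz":0,"spin":-0.025},{"dx":-0.2,"dy":-0.015,"dz":0,"spin":0.025},{"dx":0.2,"dy":0,"dz":0,"spin":-0.025},{"dx":-0.2,"dy":-0.015,"dz":0,"spin":0.025},{"dx":0,"dy":-0.01,"dz":0.04,"spin":0},{"dx":0,"dy":0,"dz":0.08,"spin":0},{"dx":0,"dy":0,"dz":0.07,"spin":0},{"dx":0,"dy":0,"dz":0.04,"spin":0},{"dx":0,"dy":0,"dz":0.02,"spin":0},{"dx":0,"dy":0,"dz":0.015,"spin":0},{"dx":0,"dy":0,"dz":0.015,"spin":0},{"dx":0,"dy":0,"dz":0.01,"spin":0}]'; python3 car.py 3
```

```text
clock: 31.05
position: [0.538, -0.2524, 0.1236]
eef_rot: [-3.141, 0.001, 2.974]
wrist_force: [-2.9, 1.6, 1.9]
width: 0.0147
grip_force: 99.5
t 31.05 cols 225 391 ends [-0.0622  0.0504] len 0.1126 s: fromR -0.0046 fromL -0.0072 mid -0.0059
t 31.10 cols 225 391 ends [-0.0622  0.0504] len 0.1126 s: fromR -0.0046 fromL -0.0072 mid -0.0059
t 31.15 cols 224 391 ends [-0.0628  0.0504] len 0.1132 s: fromR -0.0046 fromL -0.0078 mid -0.0062
pos [ 0.538  -0.2524  0.1236] rot [-3.1413e+00  9.0000e-04  2.9739e+00] F [-2.7  1.9 -0. ] M [0.28 0.49 0.03] w 0.014 j6 -0.27
```

```bash
python3 -m inch '[{"dx":0,"dy":0,"dz":0,"spin":0},{"dx":0,"dy":0,"dz":0,"spin":0},{"dx":0,"dy":0,"dz":0,"spin":0},{"dx":0,"dy":0,"dz":0,"spin":0}]'; python3 car.py 1; python3 -m inch '[{"dx":0,"dy":0,"dz":0,"spin":0},{"dx":0,"dy":0,"dz":0,"spin":0},{"dx":0,"dy":0,"dz":0,"spin":0},{"dx":0,"dy":0,"dz":0,"spin":0},{"dx":0,"dy":0,"dz":0,"spin":0},{"dx":0,"dy":0,"dz":0,"spin":0}]' 0; python3 car.py 2 pics/w8.png
```

```text
clock: 31.7
position: [0.5379, -0.2524, 0.1235]
eef_rot: [-3.141, 0.001, 2.974]
wrist_force: [-4.4, 2.0, 5.4]
width: 0.0144
grip_force: 99.8
t 31.70 cols 222 388 ends [-0.0642  0.0485] len 0.1127 s: fromR -0.0065 fromL -0.0092 mid -0.0079
pos [ 0.538  -0.2524  0.1235] rot [-3.1414e+00  8.0000e-04  2.9738e+00] F [-4.4  2.3  5.6] M [ 0.41  0.76 -0.  ] w 0.0144 j6 -0.27
clock: 32.5
position: [0.5378, -0.2523, 0.1228]
eef_rot: [3.142, -0.0, 2.974]
wrist_force: [0.0, -0.0, -1.2]
width: 0.0852
grip_force: 0.0
t 32.50 cols 221 388 ends [-0.0649  0.0484] len 0.1133 s: fromR -0.0066 fromL -0.0099 mid -0.0082
t 32.55 cols 221 388 ends [-0.0649  0.0484] len 0.1133 s: fromR -0.0066 fromL -0.0099 mid -0.0082
pos [ 0.5378 -0.2523  0.1228] rot [ 3.1416 -0.      2.9738] F [0.5 0.1 0.6] M [-0.01 -0.    0.07] w 0.0851 j6 -0.27
```

Released, car almost still. Retreat upward and check the placement.

```bash
python3 -m inch '[{"dx":0,"dy":0,"dz":-0.1,"spin":0},{"dx":0,"dy":0,"dz":-0.2,"spin":0},{"dx":0,"dy":0,"dz":-0.25,"spin":0},{"dx":0,"dy":0,"dz":-0.25,"spin":0},{"dx":0,"dy":0,"dz":-0.2,"spin":0},{"dx":0,"dy":0,"dz":0,"spin":0},{"dx":0,"dy":0,"dz":0,"spin":0},{"dx":0,"dy":0,"dz":0,"spin":0}]'
python3 - <<'E'
from lib import *
import time
im,i=grab("wrist");cv2.imwrite("pics/w9.png",im[:,:,::-1]);np.save("w9pose.npy",i['pose'])
print(bot.state()['position'])
E
```

```text
clock: 33.6
position: [0.5375, -0.2522, 0.2218]
eef_rot: [3.141, -0.001, 2.974]
wrist_force: [0.2, -0.2, -0.2]
width: 0.0857
grip_force: 0.0
[ 0.53753703 -0.25220591  0.22185988]
```

View pics/w9.png

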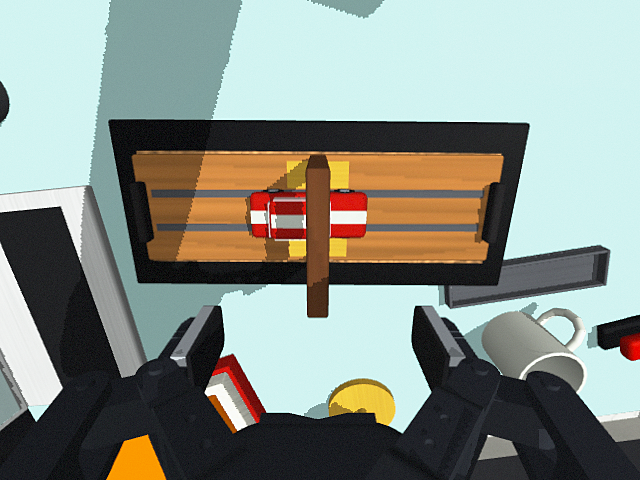

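```bash
python3 -m inch '[{"dx":0,"dy":0,"dz":0,"spin":0},{"dx":0,"dy":0,"dz":0,"spin":0},{"dx":0,"dy":0,"dz":0,"spin":0},{"dx":0,"dy":0,"dz":0,"spin":0},{"dx":0,"dy":0,"dz":0,"spin":0},{"dx":0,"dy":0,"dz":0,"spin":0},{"dx":0,"dy":0,"dz":0,"spin":0},{"dx":0,"dy":0,"dz":0,"spin":0}]' >/dev/null
python3 - <<'E'
from lib import *
from car import red
im,i=grab("wrist")
for a in(cv2.imread("pics/w9.png")[:,:,::-1].copy(),im):
    m=red(a);m[:190]=0;m[245:]=0;m[:,:200]=0;m[:,420:]=0
    x=np.where(m.sum(0)>=8)[0];print(x.min(),x.max())
u=np.array([np.cos(np.radians(80.3)),np.sin(np.radians(80.3)),0])
b=plane(i,[(131.5,152),(504,152.5),(490,262.5),(145,261.5)],.07); r=plane(i,[(108,120),(530,123),(496,286),(137,282)],.05)
for n,c in(("board",b),("riser",r)):
    l=c[1]+c[2]-c[0]-c[3];print(n,c.mean(0).round(4),"yaw",np.degrees(np.arctan2(l[1],l[0])).round(2))
p=plane(i,[(x.min(),215),(x.max()+1,215)],.086);print("s",((p.mean(0)-b.mean(0))@u).round(4))
E
```

```text
250 366
251 366
board [ 0.5346 -0.2513  0.07  ] yaw 80.22
riser [ 0.5385 -0.2516  0.05  ] yaw 79.8
s -0.0085
```

```bash
python3 -c "
from workcell import bot
print(bot.finish_job())"
```

```text
the job is handed in; nothing more can be done
None
```

The job is handed in at about 35 s on the clock: the tray is on the mat, centred to about 4 mm and in line to about 0.5°, with the car still and about 8 mm from the middle. Because the interface has no tilt command, I centred the car with small tray shifts and turns rather than by tilting. It stayed within about 17 mm of the plate's middle for over 10 s in the air and never reached an end stop.

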